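# Pack the robot-arm kit's sub-assemblies into their storage tray

### The arm

A 6-joint arm with a two-finger parallel gripper is mounted at the origin on the work surface. World frame = base frame: x ahead of the robot, y to its left, z up, the work surface at z = 0. Lengths are in mm, angles in rad, forces in N, time in s.
With the tool pointing down it reaches from about 350 to 975 mm from the base axis. Payload 7.1 kg.
Tool frame: the origin (TCP) lies midway between the tips of the shut fingers; the grasp point (between the pads) lies 19 mm behind it (ctrl.tcp_to_grasp is the distance from the TCP to the grasp point, in mm); z points along the fingers, y is the line along which they close (so a half turn about z gives the same grasp; the last joint's range is limited). The gripper opens to 88 mm and grips with 3 to 60 N. Pads are 20 mm wide; open, the fingers measure 115 mm over their backs; the gripper's body (75 mm by 178 mm) begins 61 mm behind the grasp point.
Start: joints at [1.092, 0.423, 1.63, -0, 1.089, -0.019], TCP at [277.323, 560.086, 185.275] pointing down, gripper open.
Joint ranges: [-3, 3], [-0.9, 2.11], [0.09, 2.58], [-1.31, 4.45], [0.11, 2.69], [-2.54, 2.54]. Speed limits (rad/s): [2.39, 2.39, 3.01, 3.14, 3.14, 3.14].

### API

Orientations are given as a rotation vector (axis times angle).
In Python, from workcell import get_obs, cams, ticket, boxes_of, ctrl gives the robot as it stands.
- The arm moves only by the shell command python3 -m creep 'ROWS' [OPENING]. ROWS is JSON, one flat list of numbers, 4 for each row, row after row: the shift along the world's x, y, z in m, then the turn about the world's z in rad. In form: [tx, ty, tz, spin, tx, ty, tz, spin, ...]. A call has 1 to 10 rows; each row is the pose to reach, as a shift and turn from the pose commanded when the call began; what a row does not reach only later rows make up. A row lasts 1/12 s, in which the tool goes at most 41.7 mm and 7.16 degrees, less where a joint would pass 70% of its speed; a pose out of reach is approached as far as the arm can. A call with a gripper value outside its range is refused whole. OPENING is the opening, from 0 (shut) to 1 (fully open), set as the call begins (- or left out, the last holds). The fingers move at their own pace and stop on an object; the grip force is fixed at half the most. Time passes only in rows, so rows that repeat a pose let the fingers close. It gives the time, the measured TCP pose, the force, the opening and the grip force at its end, in the units of the state.
- get_obs(): the state, without advancing time (a new reading comes with each control period).
- cams.get_image(name): name is "scene" or "top" or "wrist"; returns (picture, depth): 384x512x3 uint8, red, green, blue; 384x512 float32, mm along the optical axis (not along the pixel's ray), 0 where there is no reading.
- cams.get_calibration(name): a dict with "mtx" (3x3 intrinsics, pixels), "R" (3x3) and "t" (3): a world point X has camera coordinates R X + t; the wrist camera has in their place "mount" (4x4, takes a point from camera to tool coordinates, whose origin is the TCP and whose axes are the flange's). Camera axes: x right, y down, z forward; pixel columns grow to the right and rows downward; lengths in mm; the calibration is good to about 2 mm. A picture is of the moment at which its call begins: read the wrist's pose just before it. get_calibration takes no time and is no camera call.
- ticket.close_job(): hands the job in; it is judged then, once.
Trained networks look in the newest picture that a camera, given by its name, has taken for a name from the list of things; names that differ only in an ending like _2 or _b are one class to them, and where a whole thing is asked for, a point or a joint stands for the part that bears it (a point fixed in the world has none). Each returns a list of dicts, best first, with "score" (0 to 1); they miss things now and then, are a little off and sometimes report something else, mostly with a low value. They report only what shows in the picture. A call takes as long as a camera call. They do not tell look-alikes from the thing itself.
- boxes_of(camera, target): "centre" ([column, row] in pixels, amid what is visible of it).
The state is a dict: "t": time; "qpos": joint angles; "qvel": joint speeds; "joint_torque": joint torques, N m; "ee_pos": TCP position; "orientation": TCP orientation; "ft_force": force on the tool from outside, world axes, zero at the start; "moment": the same for the moment, N m; "width": finger opening in mm; "grasp_force": force on a finger pad.
Only numpy, scipy, OpenCV 4.12 (cv2) and the standard library are available. Lean on these libraries where they do the work, as an engineer would, in place of code of your own. Each camera call takes 0.05 s, during which the arm holds its last target. There are 200 camera calls.

### The job

The lesson is over: pack the four sub-assemblies of the robot-arm kit back into the storage tray, each upright in the foam pocket cut to its own outline, lying flat on the pocket's floor. Set each one down rather than dropping it, and leave the wire cutters and the carton where they are.

Things in the scene. Friction and masses are not known exactly. Their poses are not given: they have to be found in the camera images.
- turntable_center (a point): Turntable, the largest part: round stack of black discs and yellow rings, 96 mm across, 42 mm high; on top a yellow motor drum on its side, 46 mm diameter, 40 mm long, axis along x through the middle, 63 mm above the underside. 86 mm high overall, 0.3 kg. Lift by the drum's flat ends (40 mm apart along x). Point: on the upright axis, half-way up, 43 mm above the underside; z up.
- gearbox_center (a point): Twin gearbox: two yellow cases end to end, 100 mm long (x), 36 mm wide (y) and 34 mm high, with a black carrier strip 22 mm wide along the top; 46 mm high overall, about 0.14 kg. This point: its centre, half-way up, 23 mm above the underside; z up, x along its length. Grip across the yellow cases, 36 mm.
- pod_center (a point): Motor pod: an upright yellow cup 48 mm in diameter and 46 mm high, with a black cap 42 mm across and a steel shaft stub on top; 60 mm high overall, about 0.09 kg. This point: its centre on the axis, half-way up, 30 mm above the underside; z up.
- battery_center (a point): Battery holder: a flat black box 66 mm long (x, along the cells), 62 mm wide (y) and 30 mm high, with four dark and copper cells lying side by side in its open top; about 0.24 kg. This point: its centre, half-way up, 15 mm above the underside; z up. Grip across the width, 62 mm.
- pocket_large_round_floor (a point): 136 mm square of dark hard foam, blue pocket floor; one of four in any order two by two in a low grey tray, squared up with it. Foam top 8 mm above pocket floor, 18 mm above bench; tray walls (290 mm square) 28 mm above bench. Large round pocket, 112 mm across. Point: centre of pocket floor, 10 mm above bench.
- pocket_long_floor (a point): 136 mm square of dark hard foam, blue pocket floor; one of four in any order two by two in a low grey tray, squared up with it. Foam top 8 mm above pocket floor, 18 mm above bench; tray walls (290 mm square) 28 mm above bench. Long pocket, 116 (x) by 52 mm (y); dark mid-side finger scoops at +y and -y, 30 mm wide, 18 mm out, 6 mm deep. Point: centre of pocket floor, 10 mm above bench.
- pocket_small_round_floor (a point): 136 mm square of dark hard foam, blue pocket floor; one of four in any order two by two in a low grey tray, squared up with it. Foam top 8 mm above pocket floor, 18 mm above bench; tray walls (290 mm square) 28 mm above bench. Small round pocket, 64 mm across. Point: centre of pocket floor, 10 mm above bench.
- pocket_square_floor (a point): 136 mm square of dark hard foam, blue pocket floor; one of four in any order two by two in a low grey tray, squared up with it. Foam top 8 mm above pocket floor, 18 mm above bench; tray walls (290 mm square) 28 mm above bench. Square pocket, 80 by 80 mm; dark mid-side finger scoops at +y and -y, 30 mm wide, 18 mm out, 6 mm deep. Point: centre of pocket floor, 10 mm above bench.
- cutters_center (a point): Bystander: wire cutters with a red and a green handle lying flat on the bench, 183 mm long (x), 61 mm wide, 18 mm high, to the robot's right. This point lies 9 mm above the bench, 28 mm behind the pivot; the jaws point along x to 69 mm from it, the handles end 114 mm behind it.
- carton_center (a point): Bystander: a white and teal carton, 75 (x) by 100 (y) by 60 mm high, beyond the work. This point: its centre, 30 mm above the bench.
Not all that is in view belongs to the job. What is shaped like the part that bears pod_center but red is not meant.

How it is judged (in metres and radians):
At the end, for the whole second after the job is handed in: Turntable in the large round pocket, gearbox in the long, pod in the small round, battery holder in the square: each centre within 14 mm of its pocket's centre seen from above, underside within 3 mm of the pocket's floor, upright within 0.08 rad and at rest (under 0.02 m/s) (horizontal distance between turntable_center and pocket_large_round_floor below 0.014 m and z of turntable_center in the frame of pocket_large_round_floor between 0.04 and 0.046 m and angle between each of turntable_center, gearbox_center, pod_center, battery_center's own z axis and vertical below 0.08 rad and linear speed of each of turntable, gearbox, pod, battery below 0.02 m/s and horizontal distance between gearbox_center and pocket_long_floor below 0.014 m and z of gearbox_center in the frame of pocket_long_floor between 0.02 and 0.026 m and horizontal distance between pod_center and pocket_small_round_floor below 0.014 m and z of pod_center in the frame of pocket_small_round_floor between 0.027 and 0.033 m and horizontal distance between battery_center and pocket_square_floor below 0.014 m and z of battery_center in the frame of pocket_square_floor between 0.012 and 0.018 m); the robot touches nothing.
It fails at once if the wire cutters are shifted by more than 20 mm (distance of cutters_center from where it was at the start of the episode above 0.02 m).
It fails at once if the carton is shifted by more than 20 mm (distance of carton_center from where it was at the start of the episode above 0.02 m).
It fails at once if a sub-assembly is dropped (falls free faster than 0.8 m/s, a drop of over 3 cm) ((linear speed of turntable above 0.8 m/s and contact force between turntable and the fingers below 0.1 N) or (linear speed of gearbox above 0.8 m/s and contact force between gearbox and the fingers below 0.1 N) or (linear speed of pod above 0.8 m/s and contact force between pod and the fingers below 0.1 N) or (linear speed of battery above 0.8 m/s and contact force between battery and the fingers below 0.1 N)).
It also fails if it takes over 109 s, if anything falls off the work surface, if the arm or the gripper's body presses on something with over 40 N, if the wrist force passes 120 N, or if a joint passes its speed limit or range.

## Working session

There is one attempt and no reset: what is moved stays moved. The work goes in short steps, Python scripts to look and compute and a shell command to move; the robot and the scene stay as the last step left them, time stands still between calls to the robot, and variables do not carry over. Pictures are saved under pics/ and viewed, at most 18 in all, crops included, and the job is handed in when it is done.

```bash
ls; mkdir -p pics; cat > h.py <<'E'
import numpy as np, cv2
from workcell import get_obs, cams, ticket, boxes_of, ctrl
def cam(n):
    im,d=cams.get_image(n); c=cams.get_calibration(n); return im,d,c
def back(c,d):
    v,u=np.mgrid[:d.shape[0],:d.shape[1]]
    K=np.array(c["mtx"]);R=np.array(c["R"]);t=np.array(c["t"]).ravel()
    P=np.stack([(u-K[0,2])/K[0,0]*d,(v-K[1,2])/K[1,1]*d,d],-1)
    return (P-t)@R   # world mm
def save(n,im): cv2.imwrite("pics/"+n,cv2.cvtColor(im,cv2.COLOR_RGB2BGR))
E
python3 - <<'E'
from h import *
for n in("top","scene"):
    im,d,c=cam(n); save(n+"1.png",im); P=back(c,d); np.savez(n+".npz",im=im,d=d,P=P)
    for t in "turntable_center gearbox_center pod_center battery_center pocket_large_round_floor pocket_long_floor pocket_small_round_floor pocket_square_floor cutters_center carton_center".split():
        for b in boxes_of(n,t)[:3]:
            u,v=np.round(b["centre"]).astype(int); print(n,t,round(b["score"],2),u,v,P[v,u].round(0) if d[v,u]>0 else None)
print(get_obs()["t"],get_obs()["orientation"])
E
```

```text
pics
top turntable_center 0.64 288 240 [ 448. -161.   84.]
top turntable_center 0.26 296 145 [ 764. -199.   58.]
top gearbox_center 0.75 385 226 [ 494. -492.   -0.]
top gearbox_center 0.53 329 242 [ 442. -296.   43.]
top pod_center 0.76 333 192 [ 604. -315.   53.]
top pod_center 0.62 329 169 [ 680. -305.   58.]
top pod_center 0.46 357 177 [ 651. -395.   57.]
top battery_center 0.76 283 198 [ 591. -152.   27.]
top pocket_large_round_floor 0.78 154 236 [475. 280.  10.]
top pocket_large_round_floor 0.37 327 243 [ 439. -288.   47.]
top pocket_large_round_floor 0.16 286 238 [ 455. -155.   86.]
top pocket_long_floor 0.75 164 198 [603. 250.   7.]
top pocket_small_round_floor 0.63 192 249 [429. 152.  12.]
top pocket_small_round_floor 0.55 165 199 [599. 246.   8.]
top pocket_square_floor 0.87 203 209 [562. 116.  12.]
top pocket_square_floor 0.62 285 238 [ 455. -152.   83.]
top cutters_center 0.77 388 223 [ 504. -503.   -3.]
top carton_center 0.79 295 150 [ 746. -195.   61.]
top carton_center 0.56 281 200 [ 584. -145.   30.]
scene turntable_center 0.86 206 189 [ 471. -172.   44.]
scene gearbox_center 0.66 176 215 [ 487. -314.   32.]
scene pod_center 0.89 192 259 [ 674. -428.   46.]
scene pod_center 0.68 202 231 [ 617. -335.   49.]
scene pod_center 0.64 226 246 [ 705. -337.   44.]
scene battery_center 0.75 242 207 [ 609. -162.   29.]
scene pocket_large_round_floor 0.97 291 146 [475. 287.  11.]
scene pocket_large_round_floor 0.62 176 212 [ 488. -313.   43.]
scene pocket_long_floor 0.79 316 158 [605. 260.  13.]
scene pocket_small_round_floor 0.64 261 154 [421. 169.   9.]
scene pocket_square_floor 0.82 280 168 [544. 120.  13.]
scene cutters_center 0.55 130 256 [ 494. -488.    0.]
scene carton_center 0.81 276 231 [ 782. -226.   61.]
scene carton_center 0.46 316 157 [600. 267.  13.]
1.1 [-7.15883398e-01 -3.05892802e+00  1.13005227e-04]
```

```bash
python3 - <<'E'
from h import *
z=np.load("top.npz"); im=z["im"]
save("crop1.png",cv2.resize(im[120:275,110:430],None,fx=2.5,fy=2.5,interpolation=cv2.INTER_CUBIC))
E
```

```text
(no output)
```

View pics/crop1.png

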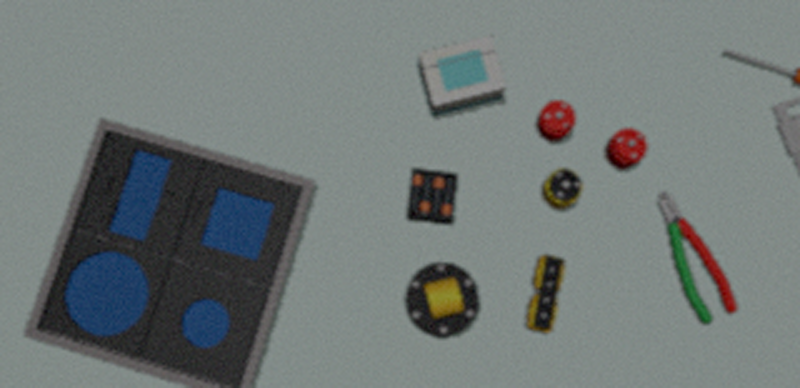

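View pics/scene1.png

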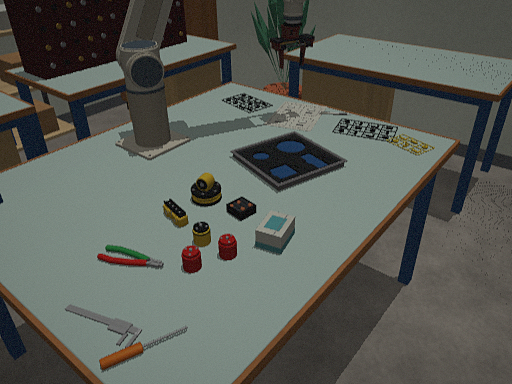

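The top crop shows the tray at the left with blue pockets: long (140,195), square (237,225), large round (107,294), small round (206,323). It also shows the battery (432,196), turntable (442,300), the real yellow pod (562,188) and the gearbox (545,294). The red look-alikes are at (556,120) and (626,148). The scene view agrees with this.

```bash
cat >> h.py <<'E'
def onplane(c,uv,z):
    K=np.array(c["mtx"]);R=np.array(c["R"]);t=np.array(c["t"]).ravel()
    uv=np.atleast_2d(uv).astype(float)
    r=np.c_[(uv[:,0]-K[0,2])/K[0,0],(uv[:,1]-K[1,2])/K[1,1],np.ones(len(uv))]@R
    o=-R.T@t; return o+r*((z-o[2])/r[:,2])[:,None]
def wcal(o):
    from scipy.spatial.transform import Rotation as Ro
    c=dict(cams.get_calibration("wrist")); T=np.eye(4);T[:3,:3]=Ro.from_rotvec(o["orientation"]).as_matrix();T[:3,3]=o["ee_pos"]
    M=np.linalg.inv(T@np.array(c["mount"])); c["R"]=M[:3,:3];c["t"]=M[:3,3]; return c
def segs(mask,c,z,minpx=30):
    m=cv2.morphologyEx(mask.astype(np.uint8),cv2.MORPH_CLOSE,np.ones((3,3)))
    out=[]
    for k in cv2.findContours(m,cv2.RETR_EXTERNAL,cv2.CHAIN_APPROX_NONE)[0]:
        if cv2.contourArea(k)<minpx: continue
        W=onplane(c,k.reshape(-1,2),z)[:,:2].astype(np.float32)
        M=cv2.moments(W); (x,y),s,a=cv2.minAreaRect(W)
        out.append((np.round((M["m10"]/M["m00"],M["m01"]/M["m00"])),np.round((x,y)),np.round(s),round(a,1)))
    return out
def hsv(im): return cv2.split(cv2.cvtColor(im,cv2.COLOR_RGB2HSV).astype(int))
def blue(im):
    h,s,v=hsv(cv2.medianBlur(im,3)); return (h>95)&(h<125)&(s>110)
def yellow(im):
    h,s,v=hsv(cv2.medianBlur(im,3)); return (h>18)&(h<35)&(s>120)&(v>60)
E
python3 - <<'E'
from h import *
for n in("top","scene"):
    z=np.load(n+".npz"); c=cams.get_calibration(n)
    for s in segs(blue(z["im"]),c,10): print(n,"blue",*s)
    for s in segs(yellow(z["im"]),c,40,8): print(n,"yel",*s)
print(cams.get_calibration("wrist"), get_obs()["width"])
E
```

```text
top blue [430. 153.] [431. 152.] [63. 60.] 0.4
top blue [472. 285.] [472. 284.] [108. 113.] 45.3
top blue [562. 111.] [561. 111.] [82. 82.] 72.1
top blue [604. 243.] [603. 243.] [ 54. 117.] 73.0
top yel [ 456. -162.] [ 456. -162.] [47. 45.] 12.6
top yel [ 459. -281.] [ 459. -283.] [15. 93.] 79.2
top yel [ 584. -310.] [ 587. -314.] [41. 28.] 52.8
top yel [749. 573.] [749. 573.] [18. 14.] 3.6
top yel [813. 606.] [812. 606.] [10. 22.] 67.3
top yel [858. 592.] [858. 592.] [18. 14.] 88.7
scene blue [ 497. -807.] [ 478. -806.] [ 31. 203.] 78.8
scene blue [1040.  109.] [1033.  122.] [ 43. 559.] 13.3
scene blue [561. 112.] [560. 112.] [78. 73.] 73.1
scene blue [604. 244.] [603. 242.] [ 53. 106.] 73.5
scene blue [430. 155.] [430. 154.] [56. 47.] 37.4
scene blue [472. 287.] [472. 287.] [101.  97.] 8.4
scene blue [-477. -274.] [-469. -305.] [153. 471.] 67.9
scene blue [1045. 1006.] [1046. 1008.] [ 43. 954.] 7.7
scene blue [-522.   50.] [-515.   31.] [216. 664.] 38.1
scene blue [-990.  -36.] [-989.  -36.] [ 50. 400.] 68.7
scene blue [ 496. 1045.] [591. 971.] [ 816. 1632.] 61.2
scene blue [-531. 
[... 230 characters left out ...]
-128.] [ 48. 103.] 64.8
scene yel [898. 533.] [899. 533.] [14. 44.] 0.6
scene yel [853. 546.] [856. 538.] [15. 50.] 27.2
scene yel [809. 527.] [811. 527.] [61. 82.] 9.3
{'mtx': array([[275.32469451,   0.        , 253.51591865],
       [  0.        , 275.32469451, 189.43778626],
       [  0.        ,   0.        ,   1.        ]]), 'mount': array([[-6.40840633e-04, -9.54855415e-01, -2.97070236e-01,
         8.10873643e+01],
       [ 9.99998650e-01, -1.06145673e-03,  1.25457852e-03,
        -8.64554142e-01],
       [-1.51326830e-03, -2.97069031e-01,  9.54854806e-01,
        -1.99315702e+02],
       [ 0.00000000e+00,  0.00000000e+00,  0.00000000e+00,
         1.00000000e+00]])} 87.78616697993293
```

```bash
python3 -m creep '[0.24,-0.36,0,0,0.24,-0.36,0,0,0.24,-0.36,0,0,0.24,-0.36,0,0,0.24,-0.36,0,0,0.24,-0.36,0,0,0.24,-0.36,0,0,0.24,-0.36,0,0,0.24,-0.36,0,0,0.24,-0.36,0,0]'
python3 -m creep '[0,0,0,0,0,0,0,0,0,0,0,0]' 1
python3 - <<'E'
from h import *
o=get_obs(); im,d=cams.get_image("wrist"); c=wcal(o)
save("w_tray.png",im); print(o["ee_pos"],o["qpos"],o["ft_force"])
for s in segs(blue(im),c,10,300): print(*s)
E
```

```text
t: 1.93
ee_pos: [509.3, 211.5, 185.5]
orientation: [0.716, 3.059, 0.0]
ft_force: [-0.0, 1.2, 0.8]
width: 87.9
grasp_force: 0.0
t: 2.18
ee_pos: [508.2, 213.4, 185.2]
orientation: [-0.717, -3.058, -0.0]
ft_force: [0.2, 0.2, 0.5]
width: 88.0
grasp_force: 0.0
[508.23072066 213.44440949 185.21054839] [ 3.75794156e-01  3.15705798e-01  1.79413015e+00  4.13055134e-04
  1.03203013e+00 -7.34361116e-01] [0.16759341 0.18513581 0.50408329]
[566. 110.] [566. 108.] [80. 78.] 72.1
[607. 240.] [607. 240.] [ 53. 114.] 71.9
[433. 150.] [432. 150.] [61. 63.] 60.8
[475. 282.] [475. 282.] [111. 112.] 48.7
```

View pics/w_tray.png

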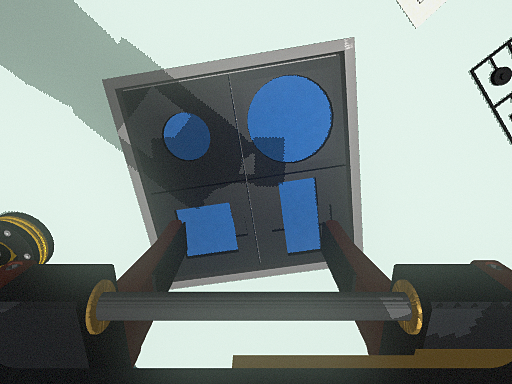

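```bash
python3 - <<'E'
from h import *
im=cv2.imread("pics/w_tray.png")[165:285,135:355].astype(float)
cv2.imwrite("pics/w_tray2.png",cv2.resize(np.clip((im-20)*3.5,0,255).astype(np.uint8),None,fx=3.5,fy=3.5,interpolation=cv2.INTER_CUBIC))
E
python3 -m creep '[0,-0.36,0.03,0,0,-0.36,0.03,0,0,-0.36,0.03,0,0,-0.36,0.03,0,0,-0.36,0.03,0,0,-0.36,0.03,0,0,-0.36,0.03,0,0,-0.36,0.03,0,0,-0.36,0.03,0,0,-0.36,0.03,0]'
python3 -m creep '[0,0,0,0,0,0,0,0,0,0,0,0]'
python3 - <<'E'
from h import *
o=get_obs(); im,d=cams.get_image("wrist"); c=wcal(o)
save("w_obj.png",im); np.savez("wo.npz",im=im,d=d,P=back(c,d)); print(o["ee_pos"],o["qpos"])
E
```

```text
t: 3.07
ee_pos: [509.2, -149.4, 216.0]
orientation: [0.717, 3.057, -0.002]
ft_force: [-0.0, 0.4, 0.1]
width: 87.9
grasp_force: 0.0
t: 3.32
ee_pos: [508.4, -144.7, 215.0]
orientation: [-0.712, -3.059, -0.001]
ft_force: [-0.4, 0.8, 0.5]
width: 87.4
grasp_force: 0.0
[ 508.39692176 -144.67142543  215.04806942] [-2.99946796e-01  2.46116718e-01  1.81430200e+00  3.38000756e-04
  1.08183955e+00 -1.41351052e+00]
```

View pics/w_tray2.png

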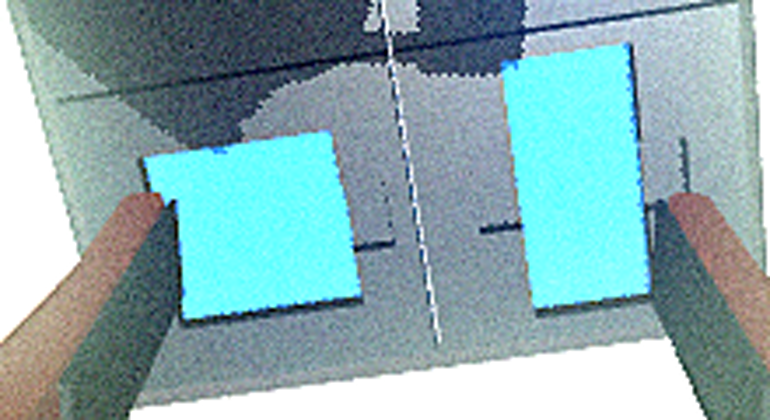

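View pics/w_obj.png

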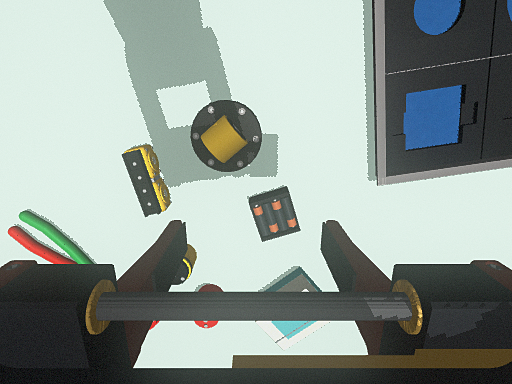

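Scoops show as dark steps at the left and right of both square and long pockets, so both pockets' y runs along about 72°. In the object view: turntable (226,136), gearbox (147,180), battery (274,213), and the pod (187,263) partly behind a finger. The drum axis I'll take from depth.

```bash
cat >> h.py <<'E'
def drum(P,c0,r=60,zlo=66):
    m=(np.hypot(P[...,0]-c0[0],P[...,1]-c0[1])<r)&(P[...,2]>zlo)&(P[...,2]<95); Q=P[m]
    x,y=(Q[:,:2]-c0).T; A=np.c_[np.ones_like(x),x,y,x*x,x*y,y*y]
    k=np.linalg.lstsq(A,Q[:,2],rcond=None)[0]
    w,V=np.linalg.eigh([[k[3],k[4]/2],[k[4]/2,k[5]]]); a=V[:,1]
    return len(Q),w,np.degrees(np.arctan2(a[1],a[0])),Q
def blob(P,c0,r,z0,z1):
    m=(np.hypot(P[...,0]-c0[0],P[...,1]-c0[1])<r)&(P[...,2]>z0)&(P[...,2]<z1); Q=P[m]
    return len(Q),Q.mean(0).round(1) if len(Q) else None,[np.round(v,1) for v in cv2.minAreaRect(Q[:,:2].astype(np.float32))] if len(Q) else None
E
python3 - <<'E'
from h import *
z=np.load("wo.npz"); P=z["P"]
n,w,a,Q=drum(P,(456,-162)); print("drum",n,w,a,Q.mean(0),Q[:,2].max(),cv2.minAreaRect(Q[:,:2].astype(np.float32)))
print("disc",blob(P,(456,-162),60,34,50))
print("gear",blob(P,(459,-281),65,30,60)); print("gearstrip",blob(P,(459,-281),65,41,60))
print("bat",blob(P,(590,-150),50,22,45))
print("pod",blob(P,(590,-310),40,45,80))
print("bench",np.median(P[100:110,300:350,2]))
for u,v in((226,136),(147,180),(274,213)): print(P[v,u])
z=np.load("top.npz"); P=z["P"]
print("top bat",blob(P,(590,-150),50,18,45),"pod",blob(P,(590,-310),45,40,80),"tt",blob(P,(456,-162),65,34,50), "gear",blob(P,(459,-281),65,25,60))
E
```

```text
drum 1239 [-0.0292677 -0.0058568] -75.93951112645087 [ 456.06050349 -160.20452129   81.11518815] 87.301826248748 ((456.8197326660156, -160.92031860351562), (44.44475555419922, 40.66830062866211), 13.523262977600098)
disc (2724, array([ 454.6, -157.9,   41.9]), [array([ 457.1, -161. ]), array([94.2, 94.2]), np.float64(63.2)])
gear (1559, array([ 460.4, -294.1,   40.3]), [array([ 462.8, -294.2]), array([31.4, 98.2]), np.float64(78.3)])
gearstrip (825, array([ 461. , -297.2,   43.8]), [array([ 462.3, -297.6]), array([23.3, 93.4]), np.float64(76.7)])
bat (1729, array([ 594.8, -152.2,   27.9]), [array([ 596. , -152.6]), array([62.1, 67.2]), np.float64(81.5)])
pod (266, array([ 607.5, -315. ,   53.1]), [array([ 610.6, -316.2]), array([19.3, 41.8]), np.float64(38.3)])
bench -0.03034498228338805
[ 453.57061624 -154.1988739    86.17778416]
[ 460.60415749 -286.03985882   45.91623289]
[ 592.01996766 -151.36262788   23.77014268]
top bat (376, array([ 592.4, -148.7,   27.4]), [array([ 592.4, -148.6]), array([61.6, 67.1]), np.float64(81.6)]) pod (163, array([ 596.3, -320.1,   53. ]), [array([ 598.4, -321.7]), array([45., 46.]), np.float64(59.3)]) tt (490, array([ 453.2, -157.1,   41.8]), [array([ 453.2, -157.5]), array([91.1, 93.7]), np.float64(87.6)]) gear (317, array([ 458.8, -292.2,   38.8]), [array([ 459.6, -293.7]), array([36.4, 98.5]), np.float64(77.1)])
```

```bash
python3 -m creep '[-0.03,-0.008,0,0.12,-0.053,-0.015,0,0.24,-0.053,-0.015,0,0.36,-0.053,-0.015,-0.02,0.48,-0.053,-0.015,-0.04,0.60,-0.053,-0.015,-0.065,0.7,-0.053,-0.015,-0.065,0.7,-0.053,-0.015,-0.065,0.7]'
python3 - <<'E'
from h import *
o=get_obs(); im,d=cams.get_image("wrist"); c=wcal(o); P=back(c,d); save("w_tt.png",im)
print(o["ee_pos"],o["orientation"],o["qpos"][5])
n,w,a,Q=drum(P,(456,-162),45); print("drum",n,w,a,Q.mean(0),cv2.minAreaRect(Q[:,:2].astype(np.float32)))
print("disc",blob(P,(456,-162),60,34,50))
E
```

```text
t: 4.03
ee_pos: [454.7, -160.3, 149.6]
orientation: [0.374, -3.117, -0.002]
ft_force: [0.0, -0.2, 0.5]
width: 88.0
grasp_force: 0.0
[ 454.69490843 -160.29259018  149.64412088] [ 3.73790287e-01 -3.11659180e+00 -2.32456897e-03] -2.173247941674639
drum 1613 [-0.03150609 -0.00077296] -76.36054532613865 [ 452.74347756 -162.57330604   81.13430854] ((456.793701171875, -161.7182159423828), (45.06175994873047, 40.241424560546875), 13.904132843017578)
disc (3489, array([ 450.8, -162.8,   42.1]), [array([ 456.8, -161.9]), array([94.7, 94.1]), np.float64(15.2)])
```

View pics/w_tt.png

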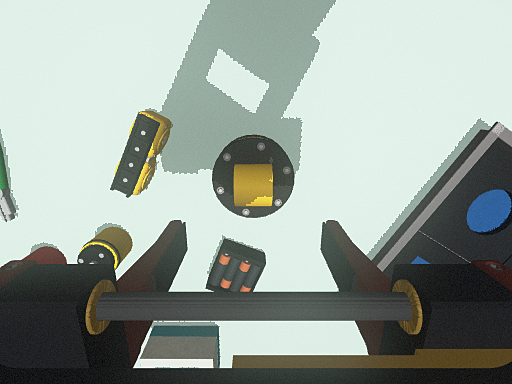

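The drum (252,185) lies with its axis along the finger line, midway between the fingers. I'll descend and grip.

```bash
python3 -m creep '[0.002,-0.001,-0.03,0,0.002,-0.001,-0.06,0,0.002,-0.001,-0.085,0,0.002,-0.001,-0.101,0,0.002,-0.001,-0.101,0,0.002,-0.001,-0.101,0]'
python3 -m creep '[0,0,0,0,0,0,0,0,0,0,0,0,0,0,0,0,0,0,0,0,0,0,0,0]' 0.2
python3 -m creep '[0,0,0.01,0,0,0,0.03,0,0,0,0.06,0,0,0,0.06,0]'
```

```text
t: 4.58
ee_pos: [458.1, -162.6, 50.0]
orientation: [-0.375, 3.119, -0.0]
ft_force: [-0.1, -0.7, 0.5]
width: 87.8
grasp_force: 0.0
t: 5.08
ee_pos: [457.6, -162.7, 49.7]
orientation: [-0.376, 3.118, -0.0]
ft_force: [0.8, -1.0, 0.2]
width: 51.4
grasp_force: 0.0
t: 5.42
ee_pos: [460.3, -163.7, 113.9]
orientation: [-0.376, 3.113, -0.005]
ft_force: [1.0, 0.1, 0.7]
width: 24.5
grasp_force: 0.0
```

The fingers were still closing when I lifted, so the grasp missed. I'll reopen and measure again.

```bash
python3 -m creep '[0,0,0.03,0,0,0,0.03,0,0,0,0.03,0,0,0,0.03,0,0,0,0.03,0,0,0,0.03,0,0,0,0.03,0,0,0,0.03,0,0,0,0.03,0,0,0,0.03,0]' 1
python3 - <<'E'
from h import *
o=get_obs(); im,d=cams.get_image("wrist"); c=wcal(o); P=back(c,d)
print(o["ee_pos"],o["orientation"],o["qpos"][5],o["width"])
n,w,a,Q=drum(P,(456,-162),45); print("drum",n,w,a,Q.mean(0),Q[:,2].max(),cv2.minAreaRect(Q[:,:2].astype(np.float32)))
print("disc",blob(P,(456,-162),60,34,50))
E
```

```text
t: 6.25
ee_pos: [457.3, -162.6, 139.0]
orientation: [0.376, -3.119, -0.0]
ft_force: [-0.0, 0.7, -0.1]
width: 86.4
grasp_force: 0.0
[ 457.33592055 -162.56449889  139.01452059] [ 3.76352173e-01 -3.11852629e+00 -3.30030808e-04] -2.177020912195235 86.42954111040584
drum 1726 [-0.03026408 -0.0015065 ] -76.19183097962717 [ 452.46835932 -162.5933216    81.34328998] 87.74614912754244 ((455.3274230957031, -162.02723693847656), (42.26321792602539, 40.77094650268555), 14.66209602355957)
disc (3737, array([ 450.7, -163. ,   42. ]), [array([ 456.7, -161.3]), array([94.8, 94.9]), np.float64(3.8)])
```

The turntable is unmoved and upright. I'll retry with a longer close.

```bash
python3 -m creep '[-0.001,0.001,-0.03,0,-0.001,0.001,-0.06,0,-0.001,0.001,-0.08,0,-0.001,0.001,-0.091,0,-0.001,0.001,-0.091,0,-0.001,0.001,-0.091,0]'
python3 -m creep '[0,0,0,0,0,0,0,0,0,0,0,0,0,0,0,0,0,0,0,0,0,0,0,0,0,0,0,0,0,0,0,0,0,0,0,0,0,0,0,0]' 0.2
python3 -m creep '[0,0,0,0,0,0,0.005,0]'
```

```text
t: 6.8
ee_pos: [456.5, -161.6, 48.3]
orientation: [0.376, -3.118, -0.001]
ft_force: [-0.0, 0.2, 0.2]
width: 88.0
grasp_force: 0.0
t: 7.63
ee_pos: [456.7, -160.5, 49.8]
orientation: [-0.375, 3.119, 0.003]
ft_force: [-4.6, 12.7, 28.7]
width: 27.6
grasp_force: 31.3
t: 7.8
ee_pos: [456.2, -160.6, 53.9]
orientation: [0.376, -3.119, -0.002]
ft_force: [-0.2, 0.5, -1.1]
width: 19.8
grasp_force: 0.5
```

```bash
python3 - <<'E'
from h import *
o=get_obs(); im,d=cams.get_image("wrist"); c=wcal(o); P=back(c,d); save("w_tt2.png",im)
print(o["ee_pos"],o["width"],o["grasp_force"],o["ft_force"])
n,w,a,Q=drum(P,(456,-162),60); print("drum",n,w,a,Q.mean(0),Q[:,2].max(),cv2.minAreaRect(Q[:,:2].astype(np.float32)))
print("disc",blob(P,(456,-162),70,34,50))
im,d=cams.get_image("scene"); save("s2.png",cv2.resize(im[130:280,130:330],None,fx=3.5,fy=3.5,interpolation=cv2.INTER_CUBIC))
E
```

```text
[ 456.16609047 -160.61241835   53.87906091] 19.77426369222112 0.5141450543305837 [-0.22502187  0.54686265 -1.09523274]
drum 3168 [-0.03634238 -0.00352146] -77.25992105582623 [ 449.49031047 -170.57111569   84.84366599] 94.98978254654726 ((455.9643859863281, -167.62567138671875), (42.40250778198242, 47.97993850708008), 12.816636085510254)
disc (4246, array([ 441.5, -179.1,   45.8]), [array([ 457.3, -169.4]), array([88.6, 95.1]), np.float64(85.7)])
```

View pics/w_tt2.png

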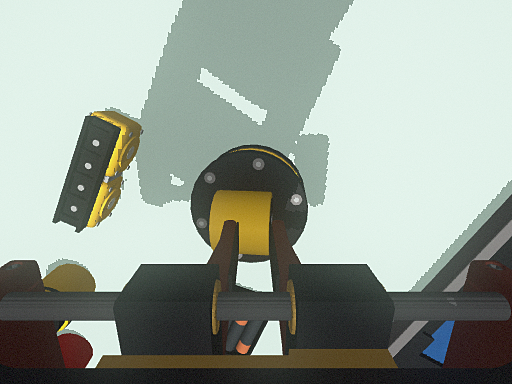

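View pics/s2.png

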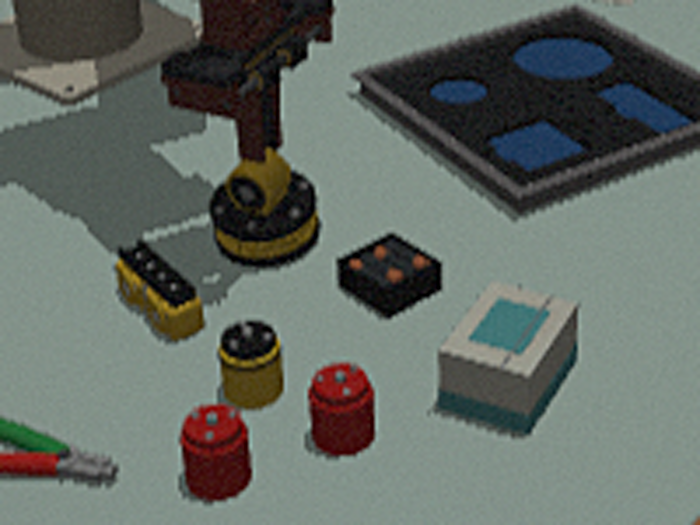

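```bash
python3 - <<'E'
from h import *
o=get_obs(); im,d=cams.get_image("wrist"); c=wcal(o); P=back(c,d)
for r in range(150,300,10): print(r,[tuple(P[r,u].round(0).astype(int)) for u in (195,215,232,255,278,295)])
E
```

```text
150 [(np.int64(430), np.int64(-224), np.int64(-1)), (np.int64(425), np.int64(-206), np.int64(1)), (np.int64(419), np.int64(-190), np.int64(15)), (np.int64(411), np.int64(-172), np.int64(39)), (np.int64(412), np.int64(-150), np.int64(0)), (np.int64(408), np.int64(-134), np.int64(0))]
160 [(np.int64(440), np.int64(-223), np.int64(-2)), (np.int64(425), np.int64(-201), np.int64(43)), (np.int64(421), np.int64(-188), np.int64(46)), (np.int64(416), np.int64(-171), np.int64(51)), (np.int64(412), np.int64(-154), np.int64(50)), (np.int64(417), np.int64(-132), np.int64(0))]
170 [(np.int64(448), np.int64(-221), np.int64(0)), (np.int64(432), np.int64(-199), np.int64(45)), (np.int64(429), np.int64(-186), np.int64(45)), (np.int64(424), np.int64(-169), np.int64(48)), (np.int64(419), np.int64(-152), np.int64(51)), (np.int64(422), np.int64(-134), np.int64(23))]
180 [(np.int64(458), np.int64(-219), np.int64(-1)), (np.int64(441), np.int64(-197), np.int64(43)), (np.int64(437), np.int64(-184), np.int64(46)), (np.int64(432), np.int64(-167), np.int64(48)), (np.int64(427), np.int64(-150), np.int64(51)), (np.
[... 2519 characters left out ...]
(-140), np.int64(-1)), (np.int64(443), np.int64(-154), np.int64(147)), (np.int64(421), np.int64(-158), np.int64(180))]
280 [(np.int64(429), np.int64(-187), np.int64(184)), (np.int64(427), np.int64(-181), np.int64(186)), (np.int64(377), np.int64(-182), np.int64(253)), (np.int64(553), np.int64(-137), np.int64(0)), (np.int64(445), np.int64(-154), np.int64(152)), (np.int64(421), np.int64(-159), np.int64(186))]
290 [(np.int64(429), np.int64(-186), np.int64(189)), (np.int64(427), np.int64(-180), np.int64(189)), (np.int64(457), np.int64(-172), np.int64(149)), (np.int64(565), np.int64(-134), np.int64(0)), (np.int64(448), np.int64(-154), np.int64(154)), (np.int64(422), np.int64(-159), np.int64(189))]
```

```bash
python3 -m creep '[0,0,0.004,0,0,0,0.008,0,0,0,0.012,0,0,0,0.016,0,0,0,0.02,0,0,0,0.03,0,0,0,0.05,0,0,0,0.07,0,0,0,0.07,0,0,0,0.07,0]' 0
python3 - <<'E'
from h import *
o=get_obs(); im,d=cams.get_image("wrist"); c=wcal(o); P=back(c,d); save("w_tt3.png",im)
print(ctrl.tcp_to_grasp, o["ee_pos"],o["width"])
n,w,a,Q=drum(P,(456,-167),60); print("drum",n,w,a,Q.mean(0),cv2.minAreaRect(Q[:,:2].astype(np.float32)))
print("disc",blob(P,(456,-167),70,34,52))
for r in range(195,260,6): print(r,*[tuple(int(v) for v in P[r,u].round()) for u in (236,246,253,260,270)])
E
```

```text
t: 8.78
ee_pos: [457.4, -162.0, 124.6]
orientation: [-0.376, 3.116, -0.002]
ft_force: [-0.1, 0.4, -0.8]
width: 0.6
grasp_force: 0.0
18.700000000000003 [ 457.38549211 -162.03223664  124.60802735] 0.590342570437462
drum 1928 [-0.03172402 -0.00139155] -76.06964751253942 [ 453.091102   -163.04573211   81.11361146] ((457.63739013671875, -162.15257263183594), (45.04398727416992, 40.44450378417969), 13.599608421325684)
disc (3926, array([ 449.4, -163.8,   42. ]), [array([ 455.6, -161.8]), array([91.8, 94.6]), np.float64(11.3)])
195 (459, -179, 86) (457, -170, 85) (456, -164, 86) (454, -158, 86) (452, -149, 85)
201 (465, -178, 85) (463, -169, 85) (461, -163, 86) (460, -156, 86) (457, -148, 87)
207 (472, -176, 84) (469, -167, 84) (468, -161, 84) (467, -155, 83) (464, -145, 83)
213 (495, -174, 41) (481, -165, 71) (480, -158, 69) (478, -151, 69) (475, -142, 70)
219 (503, -172, 41) (498, -162, 44) (498, -154, 41) (496, -146, 42) (493, -136, 42)
225 (529, -169, 0) (448, -170, 170) (449, -166, 166) (446, -162, 171) (519, -126, -1)
231 (537, -167, 1) (448, -170, 178) (448, -166, 175) (446, -162, 179) (526, -124, 0)
237 (545, -165, 0) (448, -170, 185) (448, -166, 183) (445, -162, 187) (535, -122, 0)
243 (448, -175, 194) (447, -170, 194) (448, -166, 190) (446, -162, 193) (445, -157, 192)
249 (449, -174, 199) (447, -169, 199) (448, -166, 198) (446, -162, 199) (445, -157, 199)
255 (449, -174, 204) (447, -169, 205) (448, -165, 202) (446, -163, 205) (444, -158, 206)
```

View pics/w_tt3.png

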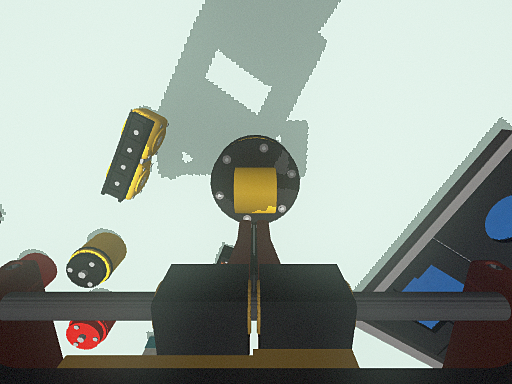

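The turntable has settled back in place. In these pictures the shut fingertips (255,222) end about 38 mm above the reported TCP, which explains both misses: the tips only reached the drum's top. From here I'll use tip = reported TCP + 38 mm and go down in stages while watching the force.

```bash
python3 -m creep '[0,0,0,0,0,0,0,0,0,0,0,0,0,0,0,0,0,0,0,0,0,0,0,0,0,0,0,0,0,0,0,0,0,0,0,0,0,0,-0.02,0]' 1
python3 -m creep '[0,0,-0.025,0,0,0,-0.05,0,0,0,-0.07,0,0,0,-0.085,0,0,0,-0.093,0,0,0,-0.093,0,0,0,-0.093,0]'
python3 -m creep '[0,0,0,0,0,0,0,0,0,0,0,0,0,0,0,0,0,0,0,0,0,0,0,0,0,0,0,0,0,0,0,0,0,0,0,0]' 0.2
```

```text
t: 9.67
ee_pos: [459.0, -162.6, 105.7]
orientation: [-0.376, 3.114, -0.005]
ft_force: [0.8, 0.1, 0.2]
width: 63.5
grasp_force: 0.0
t: 10.25
ee_pos: [456.5, -161.6, 10.4]
orientation: [0.376, -3.119, -0.0]
ft_force: [0.1, 0.2, 0.6]
width: 88.0
grasp_force: 0.0
t: 11.0
ee_pos: [456.4, -161.5, 10.3]
orientation: [0.376, -3.119, -0.0]
ft_force: [-0.7, 0.8, 1.8]
width: 39.9
grasp_force: 30.0
```

Gripped at 39.9 mm, so the 38 mm offset holds. Lifting and carrying it to the large round pocket.

```bash
python3 -m creep '[0,0,0.01,0,0,0,0.025,0,0,0.01,0.045,0,0.001,0.03,0.06,0,0.003,0.06,0.065,0,0.005,0.095,0.065,0,0.007,0.13,0.065,0,0.009,0.165,0.065,0,0.01,0.2,0.065,0,0.011,0.235,0.065,0]'
python3 -m creep '[0.002,0.035,0,0,0.003,0.07,0,0,0.004,0.105,0,0,0.005,0.14,0,0,0.006,0.17,0,0,0.007,0.19,0,0,0.007,0.204,0,0,0.008,0.208,0,0,0.008,0.208,0,0,0.008,0.208,0,0]'
python3 - <<'E'
from h import *
o=get_obs(); im,d=cams.get_image("wrist"); c=wcal(o); P=back(c,d); np.savez("wt.npz",im=im,P=P); save("w_p1.png",im)
print(o["ee_pos"],o["width"],o["grasp_force"],o["qpos"])
for s in segs(blue(im),c,10,200): print(*s)
print("disc",blob(P,o["ee_pos"][:2],60,90,118))
im,d,c=cam("top"); 
for s in segs(blue(im),c,10,30): print("top",*s)
print("topdisc",blob(back(c,d),o["ee_pos"][:2],70,90,118))
E
```

```text
t: 11.83
ee_pos: [466.9, 75.0, 75.7]
orientation: [0.376, -3.119, 0.0]
ft_force: [0.8, 0.1, -3.8]
width: 39.6
grasp_force: 30.0
t: 12.67
ee_pos: [475.0, 280.3, 75.1]
orientation: [0.376, -3.118, 0.001]
ft_force: [0.6, -0.8, -3.5]
width: 39.6
grasp_force: 30.0
[474.96368114 280.29416704  75.07590245] 39.64521036464466 29.999378621578217 [ 5.11746770e-01  4.71787139e-01  1.86450798e+00 -4.16579022e-04
  8.06656837e-01 -1.29883181e+00]
[569. 106.] [572. 113.] [100.  83.] 71.5
[438. 277.] [444. 277.] [ 48. 109.] 8.8
[434. 149.] [434. 148.] [63. 64.] 81.6
disc (7001, array([453.7, 274. , 106.7]), [array([473.1, 278.1]), array([89.9, 92.1]), np.float64(56.3)])
top [430. 155.] [432. 156.] [66. 62.] 44.3
top [448. 256.] [450. 260.] [ 53. 109.] 50.5
top [562. 111.] [562. 111.] [82. 82.] 72.1
top [604. 243.] [603. 243.] [ 54. 117.] 72.3
topdisc (160, array([446.9, 264. , 106. ]), [array([464. , 261.3]), array([48.3, 89.1]), np.float64(68.1)])
```

View pics/w_p1.png

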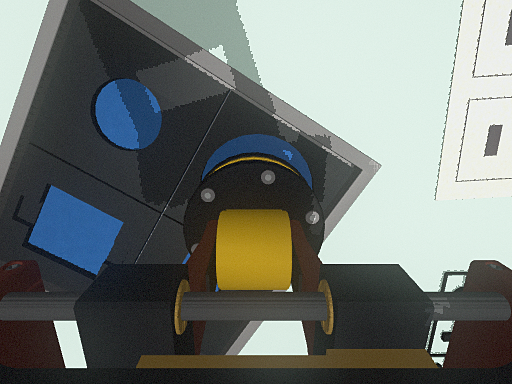

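The turntable hangs above the large round pocket, with its blue floor showing around (258,160), and the grip is secure. Lowering.

```bash
python3 -m creep '[0,0.001,-0.02,0,0,0.001,-0.035,0,0,0.001,-0.045,0,0,0.001,-0.05,0,0,0.001,-0.053,0,0,0.001,-0.0545,0,0,0.001,-0.0545,0,0,0.001,-0.0545,0]'
python3 -m creep '[0,0,-0.001,0,0,0,-0.001,0,0,0,-0.001,0]'
```

```text
t: 13.43
ee_pos: [475.9, 282.6, 21.3]
orientation: [-0.376, 3.118, 0.0]
ft_force: [0.2, -0.1, -3.9]
width: 39.8
grasp_force: 30.0
t: 13.68
ee_pos: [476.0, 282.8, 20.4]
orientation: [-0.377, 3.118, 0.001]
ft_force: [1.3, -0.0, -0.2]
width: 40.0
grasp_force: 30.0
```

```bash
python3 -m creep '[0,0,0,0,0,0,0,0,0,0,0,0,0,0,0,0,0,0,0,0,0,0,0,0,0,0,0.02,0,0,0,0.05,0,0,0,0.08,0,0,-0.03,0.1,0]' 0.9
python3 -m creep '[0,-0.04,0,-0.05,0,-0.08,0,-0.1,0,-0.12,0,-0.15,0,-0.16,0,-0.2,0,-0.2,0,-0.25,0,-0.24,0,-0.3,0,-0.28,0,-0.35,0,-0.32,0,-0.4,0,-0.36,0,-0.45,0,-0.4,0,-0.46]' 1
python3 -m creep '[-0.005,-0.04,0,0,-0.014,-0.08,0,0,-0.014,-0.12,0,0,-0.014,-0.14,0,0,-0.014,-0.148,0,0,-0.014,-0.148,0,0,-0.014,-0.148,0,0]'
python3 - <<'E'
from h import *
o=get_obs(); im,d=cams.get_image("wrist"); c=wcal(o); P=back(c,d); save("w_g.png",im)
print(o["ee_pos"],o["orientation"],o["qpos"][5])
print("gear",blob(P,(461,-294),65,30,60)); print("strip",blob(P,(461,-294),65,41,60))
im,d,c=cam("top"); P=back(c,d); print(drum(P,(474,284),60,76)[0],blob(P,(474,284),65,44,62))
E
```

```text
t: 14.52
ee_pos: [477.4, 255.9, 122.5]
orientation: [-0.38, 3.114, 0.004]
ft_force: [1.2, 0.7, 0.7]
width: 79.0
grasp_force: 0.0
t: 15.35
ee_pos: [475.0, -149.6, 119.9]
orientation: [0.349, 3.122, -0.0]
ft_force: [1.2, 0.2, -0.4]
width: 87.7
grasp_force: 0.0
t: 15.93
ee_pos: [461.1, -294.8, 119.5]
orientation: [-0.345, -3.122, -0.001]
ft_force: [-0.5, 0.6, 1.2]
width: 88.1
grasp_force: 0.0
[ 461.05408085 -294.82983236  119.4747737 ] [-3.45435305e-01 -3.12171930e+00 -1.24293632e-03] -1.941529983813533
gear (2566, array([ 458.7, -297.1,   40. ]), [array([ 461.3, -297.7]), array([35.2, 96.7]), np.float64(77.4)])
strip (1368, array([ 460.7, -297.8,   43.8]), [array([ 462.4, -297.9]), array([21.9, 94.2]), np.float64(76.6)])
156 (483, array([472.5, 280.8,  51.8]), [array([474.4, 285.3]), array([95.1, 93.2]), np.float64(64.9)])
```

View pics/w_g.png

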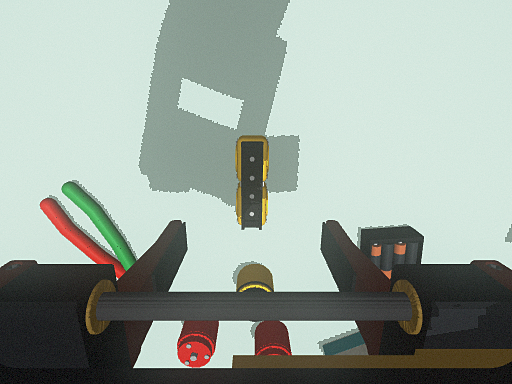

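The gearbox (252,182) lies square to the fingers. Descending.

```bash
python3 -m creep '[0.001,-0.003,-0.035,0,0.001,-0.003,-0.07,0,0.001,-0.003,-0.1,0,0.001,-0.003,-0.12,0,0.001,-0.003,-0.135,0,0.001,-0.003,-0.143,0,0.001,-0.003,-0.147,0,0.001,-0.003,-0.147,0,0.001,-0.003,-0.147,0]'
python3 -m creep '[0,0,0,0,0,0,0,0,0,0,0,0,0,0,0,0,0,0,0,0,0,0,0,0,0,0,0,0,0,0,0,0,0,0,0,0]' 0.2
```

```text
t: 16.78
ee_pos: [463.1, -298.4, -26.5]
orientation: [0.343, 3.122, -0.001]
ft_force: [-0.0, 0.0, -0.1]
width: 87.8
grasp_force: 0.0
t: 17.53
ee_pos: [462.4, -298.5, -27.2]
orientation: [-0.345, -3.122, -0.0]
ft_force: [1.1, 0.9, 0.8]
width: 35.8
grasp_force: 30.0
```

```bash
python3 -m creep '[0,0,0.01,0,0,0,0.03,0,0.01,0.01,0.055,0,0.025,0.025,0.065,0,0.05,0.05,0.065,0,0.075,0.075,0.065,-0.02,0.1,0.1,0.065,-0.04,0.12,0.13,0.065,-0.06,0.135,0.165,0.065,-0.08,0.144,0.2,0.065,-0.09]'
python3 -m creep '[0,0.037,0,0,0,0.075,0,0,0,0.112,0,0,0,0.15,0,0,0,0.187,0,0,0,0.225,0,0,0,0.262,0,0,0,0.295,0,0,0,0.32,0,0,0,0.333,0,0]'
python3 -m creep '[0,0.004,0,0,0,0.004,0,0,0,0.004,0,0]'
python3 - <<'E'
from h import *
o=get_obs(); im,d=cams.get_image("wrist"); c=wcal(o); P=back(c,d); save("w_p2.png",im)
print(o["ee_pos"],o["orientation"],o["width"],o["grasp_force"])
for s in segs(blue(im),c,10,200): print(*s)
print("gear",blob(P,o["ee_pos"][:2],60,98,125))
E
```

```text
t: 18.37
ee_pos: [608.3, -97.2, 38.5]
orientation: [0.486, 3.102, -0.0]
ft_force: [0.3, 1.0, -1.8]
width: 36.1
grasp_force: 30.0
t: 19.2
ee_pos: [606.1, 237.6, 38.3]
orientation: [0.481, 3.104, 0.001]
ft_force: [0.5, -0.1, -1.5]
width: 35.3
grasp_force: 30.0
t: 19.45
ee_pos: [606.2, 237.1, 37.7]
orientation: [-0.485, -3.103, 0.001]
ft_force: [0.5, -0.6, -2.2]
width: 35.7
grasp_force: 30.0
[606.24491755 237.07328954  37.72766656] [-4.85353958e-01 -3.10335212e+00  1.14361525e-03] 35.72001547883315 29.994130432605743
[566. 106.] [566. 105.] [86. 82.] 72.2
[563. 256.] [573. 251.] [54. 44.] 70.9
[512. 261.] [504. 265.] [108.  43.] 59.8
[438. 146.] [440. 144.] [65. 44.] 72.2
gear (7369, array([594.6, 240. , 108.6]), [array([603.7, 233.8]), array([56.2, 96.3]), np.float64(53.6)])
```

View pics/w_p2.png

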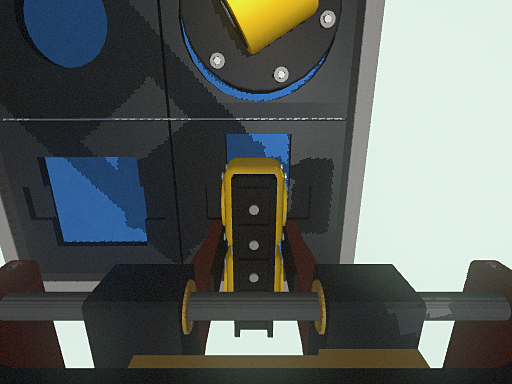

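The gearbox hangs over the long pocket. The visible end of the blue floor is centred at column 259 against the gearbox's 254, so I'll shift about 4 mm along +y and lower.

```bash
python3 -m creep '[0.001,0.004,-0.01,0,0.001,0.004,-0.03,0,0.001,0.004,-0.042,0,0.001,0.004,-0.05,0,0.001,0.004,-0.053,0,0.001,0.004,-0.0545,0,0.001,0.004,-0.0545,0,0.001,0.004,-0.0545,0]'
python3 -m creep '[0,0,-0.001,0,0,0,-0.001,0,0,0,-0.001,0]'
```

```text
t: 20.17
ee_pos: [607.8, 242.3, -16.6]
orientation: [0.485, 3.103, 0.0]
ft_force: [0.6, 0.4, -2.2]
width: 35.6
grasp_force: 30.0
t: 20.42
ee_pos: [608.1, 242.5, -17.2]
orientation: [0.484, 3.103, 0.001]
ft_force: [1.3, -2.0, 1.7]
width: 36.3
grasp_force: 30.0
```

```bash
python3 -m creep '[0,0,0,0,0,0,0,0,0,0,0,0,0,0,0,0,0,0,0,0,0,0,0.01,0,0,0,0.04,0,0,0,0.08,0,0,0,0.12,0,0,-0.02,0.14,0]' 0.55
python3 -m creep '[0,-0.04,0,0,0,-0.08,0,0.04,0,-0.12,0,0.08,0,-0.16,0,0.12,-0.006,-0.2,0,0.16,-0.012,-0.24,0,0.16,-0.012,-0.28,0,0.16,-0.012,-0.32,0,0.16,-0.012,-0.35,0,0.16,-0.012,-0.37,0,0.16]' 1
python3 -m creep '[0,-0.002,0,0,0,-0.002,0,0,0,-0.002,0,0]'
python3 - <<'E'
from h import *
o=get_obs(); im,d=cams.get_image("wrist"); c=wcal(o); P=back(c,d); save("w_b.png",im)
print(o["ee_pos"],o["orientation"],o["width"])
print("bat",blob(P,(595,-152),50,22,45))
im,d,c=cam("top"); P=back(c,d); print("gear",blob(P,(605,243),62,36,66)); print("strip",blob(P,(605,243),62,51,66))
E
```

```text
t: 21.25
ee_pos: [609.9, 225.5, 128.0]
orientation: [0.48, 3.098, 0.007]
ft_force: [1.5, 0.4, 0.9]
width: 48.2
grasp_force: 0.0
t: 22.08
ee_pos: [595.3, -150.8, 123.3]
orientation: [0.238, 3.131, -0.001]
ft_force: [0.4, -0.1, -0.2]
width: 87.6
grasp_force: 0.0
t: 22.33
ee_pos: [595.3, -148.9, 122.6]
orientation: [-0.235, -3.133, -0.001]
ft_force: [-0.0, 0.1, -0.1]
width: 88.0
grasp_force: 0.0
[ 595.33321031 -148.92176129  122.56718294] [-2.35401699e-01 -3.13273123e+00 -5.15767327e-04] 87.98556890926136
bat (3320, array([ 595.1, -152.5,   27.9]), [array([ 596. , -152.6]), array([62.2, 66.6]), np.float64(81.5)])
gear (306, array([602.8, 243.1,  48.7]), [array([604.3, 245.2]), array([36.3, 98.3]), np.float64(72.0)])
strip (136, array([604.7, 245. ,  54.1]), [array([605.1, 245.2]), array([23.3, 91.6]), np.float64(73.5)])
```

View pics/w_b.png

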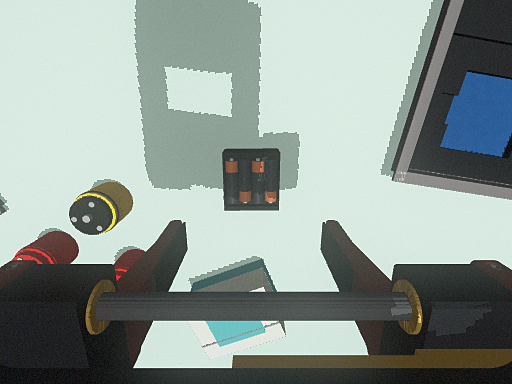

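The gearbox is seated 2 mm off centre. The battery (251,180) is square to the fingers with its cells along tool x, as it should be for a grip across its width. Descending.

```bash
python3 -m creep '[0.001,-0.004,-0.035,0,0.001,-0.004,-0.07,0,0.001,-0.004,-0.105,0,0.001,-0.004,-0.13,0,0.001,-0.004,-0.145,0,0.001,-0.004,-0.152,0,0.001,-0.004,-0.155,0,0.001,-0.004,-0.155,0,0.001,-0.004,-0.155,0]'
python3 -m creep '[0,0,0,0,0,0,0,0,0,0,0,0,0,0,0,0,0,0,0,0,0,0,0,0]' 0.5
```

```text
t: 23.18
ee_pos: [597.4, -153.4, -31.7]
orientation: [0.234, 3.131, -0.0]
ft_force: [-0.9, -0.5, -1.0]
width: 87.8
grasp_force: 0.0
t: 23.68
ee_pos: [596.8, -153.6, -32.1]
orientation: [0.235, 3.132, 0.0]
ft_force: [-1.0, 2.1, 6.1]
width: 61.7
grasp_force: 30.0
```

```bash
python3 -m creep '[0,0,0.01,0,0,0,0.03,0,-0.005,0.01,0.055,0,-0.01,0.03,0.065,-0.04,-0.017,0.06,0.065,-0.08,-0.024,0.095,0.065,-0.12,-0.032,0.13,0.065,-0.162,-0.032,0.165,0.065,-0.162,-0.032,0.2,0.065,-0.162,-0.032,0.23,0.065,-0.162]'
python3 -m creep '[0,0.02,0,0,0,0.03,0,0,0,0.032,0,0,0,0.032,0,0,0,0.032,0,0]'
python3 - <<'E'
from h import *
o=get_obs(); im,d=cams.get_image("wrist"); c=wcal(o); P=back(c,d); save("w_p3.png",im)
print(o["ee_pos"],o["orientation"],o["width"],o["grasp_force"])
for s in segs(blue(im),c,10,200): print(*s)
E
```

```text
t: 24.52
ee_pos: [563.8, 78.3, 32.6]
orientation: [-0.487, -3.103, 0.0]
ft_force: [1.0, -0.6, -2.9]
width: 61.7
grasp_force: 30.0
t: 24.93
ee_pos: [564.3, 107.3, 32.2]
orientation: [-0.489, -3.103, 0.001]
ft_force: [0.6, -0.1, -1.5]
width: 61.5
grasp_force: 30.0
[564.32051774 107.32711472  32.24374755] [-4.88585771e-01 -3.10301190e+00  6.73729174e-04] 61.524115622001894 29.9997715651989
[538. 117.] [538. 117.] [81. 22.] 70.5
[592. 232.] [606. 239.] [ 48. 117.] 68.4
[496. 248.] [496. 253.] [98. 33.] 32.4
[439. 148.] [442. 148.] [66. 42.] 72.1
```

View pics/w_p3.png

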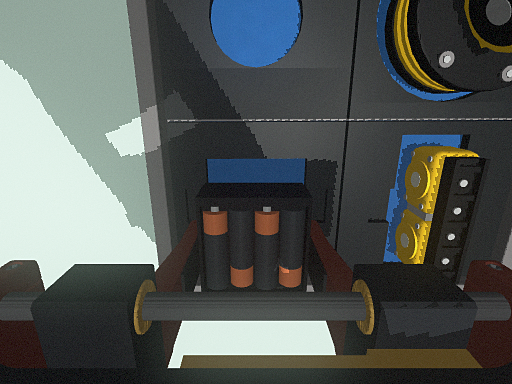

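The battery is over the square pocket, with the blue floor at columns 208–305 (centre 256) against the battery's 253. I'll shift 2 mm along +y and lower.

```bash
python3 -m creep '[0.001,0.002,-0.01,0,0.001,0.002,-0.03,0,0.001,0.002,-0.042,0,0.001,0.002,-0.049,0,0.001,0.002,-0.052,0,0.001,0.002,-0.0535,0,0.001,0.002,-0.0535,0,0.001,0.002,-0.0535,0]'
python3 -m creep '[0,0,-0.001,0,0,0,-0.001,0,0,0,-0.001,0]'
```

```text
t: 25.65
ee_pos: [565.9, 110.4, -20.8]
orientation: [0.488, 3.103, 0.0]
ft_force: [0.5, -0.2, -1.4]
width: 61.4
grasp_force: 30.0
t: 25.9
ee_pos: [565.7, 110.5, -21.8]
orientation: [0.488, 3.103, 0.0]
ft_force: [-0.1, 0.6, -2.5]
width: 61.7
grasp_force: 30.0
```

```bash
python3 -m creep '[0,0,-0.001,0,0,0,-0.001,0,0,0,-0.001,0]'
```

```text
t: 26.15
ee_pos: [565.8, 110.5, -22.1]
orientation: [0.488, 3.103, 0.0]
ft_force: [-1.8, -0.7, 7.8]
width: 61.6
grasp_force: 30.0
```

```bash
python3 -m creep '[0,0,0,0,0,0,0,0,0,0,0,0,0,0,0,0,0,0,0.01,0,0,0,0.04,0,0,0,0.08,0,0,0,0.12,0,0.01,-0.02,0.14,0,0.02,-0.05,0.145,0]' 0.78
python3 -m creep '[0,-0.04,0,0,0,-0.08,0,0,0,-0.12,0,0,0,-0.16,0,0,0,-0.2,0,0,0.006,-0.24,0,0,0.012,-0.28,0,0,0.012,-0.32,0,0,0.012,-0.35,0,0,0.012,-0.37,0,0]' 1
python3 -m creep '[0,-0.002,0,0,0,-0.002,0,0,0,-0.002,0,0]'
python3 - <<'E'
from h import *
o=get_obs(); im,d=cams.get_image("wrist"); c=wcal(o); P=back(c,d); save("w_pod.png",im)
print(o["ee_pos"],o["orientation"],o["width"])
print("pod",blob(P,(600,-320),40,42,75),blob(P,(600,-320),40,10,75))
im,d,c=cam("top"); P=back(c,d); print("bat",blob(P,(563,111),52,30,50))
E
```

```text
t: 26.98
ee_pos: [588.5, 62.0, 127.4]
orientation: [0.482, 3.097, 0.004]
ft_force: [0.7, 0.7, 0.0]
width: 68.4
grasp_force: 0.0
t: 27.82
ee_pos: [597.1, -313.1, 122.5]
orientation: [0.491, 3.102, -0.001]
ft_force: [-0.5, -0.3, -0.5]
width: 87.8
grasp_force: 0.0
t: 28.07
ee_pos: [597.2, -310.7, 121.9]
orientation: [-0.488, -3.103, -0.001]
ft_force: [0.3, -0.1, -0.3]
width: 88.0
grasp_force: 0.0
[ 597.16096724 -310.68931523  121.86640978] [-4.87827790e-01 -3.10295407e+00 -9.09699064e-04] 88.01964020765756
pod (1568, array([ 597.7, -324. ,   53.2]), [array([ 599.4, -324.7]), array([46.7, 44.6]), np.float64(71.0)]) (1790, array([ 595.8, -323.1,   49.9]), [array([ 599.2, -324.7]), array([46.6, 45. ]), np.float64(72.4)])
bat (382, array([561.1, 113.6,  37.8]), [array([561.7, 113.9]), array([63.1, 66.3]), np.float64(72.8)])
```

View pics/w_pod.png

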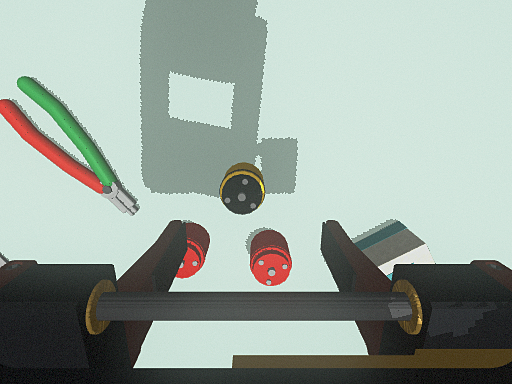

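The battery is seated 3 mm off centre. The yellow pod is at (242,188), clear of the red look-alikes at (190,255) and (270,260). Descending.

```bash
python3 -m creep '[0.002,-0.014,-0.02,0,0.002,-0.014,-0.05,0,0.002,-0.014,-0.085,0,0.002,-0.014,-0.11,0,0.002,-0.014,-0.13,0,0.002,-0.014,-0.14,0,0.002,-0.014,-0.145,0,0.002,-0.014,-0.145,0,0.002,-0.014,-0.145,0]'
python3 -m creep '[0,0,0,0,0,0,0,0,0,0,0,0,0,0,0,0,0,0,0,0,0,0,0,0,0,0,0,0,0,0,0,0]' 0.3
```

```text
t: 28.92
ee_pos: [600.4, -325.5, -22.1]
orientation: [0.487, 3.102, -0.001]
ft_force: [0.2, -0.6, 0.4]
width: 87.9
grasp_force: 0.0
t: 29.58
ee_pos: [599.5, -325.6, -23.1]
orientation: [0.488, 3.103, 0.0]
ft_force: [-0.8, 0.8, 2.0]
width: 47.3
grasp_force: 30.0
```

```bash
python3 -m creep '[0,0,0.01,0,0,0,0.03,0,-0.005,0.01,0.055,0,-0.015,0.03,0.065,0,-0.03,0.06,0.065,0,-0.047,0.09,0.065,0,-0.064,0.122,0.065,0,-0.08,0.155,0.065,0,-0.095,0.188,0.065,0,-0.108,0.22,0.065,0]'
python3 -m creep '[-0.012,0.035,0,0,-0.024,0.07,0,0,-0.036,0.105,0,0,-0.046,0.14,0,0,-0.052,0.175,0,0,-0.056,0.21,0,0,-0.058,0.235,0,0,-0.058,0.25,0,0,-0.058,0.2555,0,0,-0.058,0.2555,0,0]'
python3 -m creep '[0,0,0,0,0,0,0,0]'
python3 - <<'E'
from h import *
o=get_obs(); im,d=cams.get_image("wrist"); c=wcal(o); P=back(c,d); save("w_p4.png",im)
print(o["ee_pos"],o["orientation"],o["width"],o["grasp_force"])
m=blue(im); print([s for s in segs(m,c,10,200)])
k=[k for k in cv2.findContours(m.astype(np.uint8),0,1)[0] if cv2.contourArea(k)>200]
for q in k: print(cv2.boundingRect(q))
E
```

```text
t: 30.42
ee_pos: [490.2, -104.3, 42.3]
orientation: [0.489, 3.103, -0.0]
ft_force: [1.1, 1.4, -1.1]
width: 47.1
grasp_force: 30.0
t: 31.25
ee_pos: [433.7, 150.9, 42.2]
orientation: [0.484, 3.103, 0.001]
ft_force: [-0.5, 0.1, -0.6]
width: 47.2
grasp_force: 30.0
t: 31.42
ee_pos: [433.4, 149.0, 41.8]
orientation: [-0.489, -3.103, 0.0]
ft_force: [-0.4, -1.0, -1.4]
width: 47.5
grasp_force: 30.0
[433.38930336 148.95299578  41.83757146] [-4.89056438e-01 -3.10307123e+00  4.42109608e-04] 47.5455292813741 29.999680817127228
[(array([423., 155.]), array([425., 154.]), array([63., 43.]), 67.2), (array([450., 269.]), array([459., 270.]), array([ 64., 111.]), 38.3)]
(220, 165, 72, 50)
(352, 135, 115, 115)
```

View pics/w_p4.png

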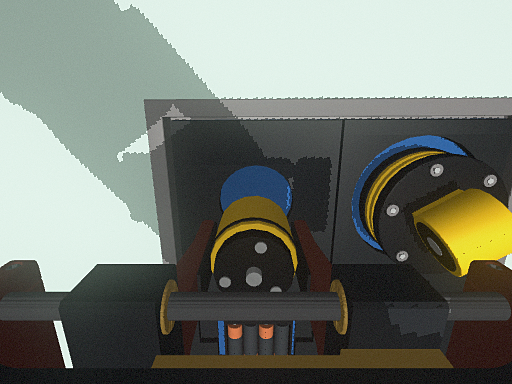

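The pod is over the small round pocket, with the blue floor at columns 220–292 (centre 256). I'll shift 2 mm and lower.

```bash
python3 -m creep '[0.001,0.002,-0.01,0,0.001,0.002,-0.03,0,0.001,0.002,-0.042,0,0.001,0.002,-0.049,0,0.001,0.002,-0.052,0,0.001,0.002,-0.054,0,0.001,0.002,-0.054,0,0.001,0.002,-0.054,0]'
python3 -m creep '[0,0,-0.001,0,0,0,-0.001,0,0,0,-0.001,0]'
```

```text
t: 32.13
ee_pos: [434.8, 151.9, -11.9]
orientation: [0.488, 3.103, 0.0]
ft_force: [-0.7, 1.1, -1.7]
width: 47.6
grasp_force: 30.0
t: 32.38
ee_pos: [434.7, 152.0, -12.9]
orientation: [0.488, 3.103, 0.001]
ft_force: [-0.2, -0.9, -0.3]
width: 47.6
grasp_force: 30.0
```

```bash
python3 -m creep '[0,0,-0.001,0,0,0,-0.001,0,0,0,-0.001,0]'
python3 -m creep '[0,0,0,0,0,0,0,0,0,0,0,0,0,0,0,0,0,0,0,0,0,0,0,0,0,0,0.02,0,0,0,0.06,0,0,0,0.1,0,0,0,0.14,0]' 0.9
python3 -m creep '[0.04,0.03,0.04,0,0.06,0.05,0.08,0,0.06,0.05,0.1,0,0.06,0.05,0.1,0,0.06,0.05,0.1,0,0.06,0.05,0.1,0]'
python3 - <<'E'
from h import *
o=get_obs(); im,d=cams.get_image("wrist"); c=wcal(o); P=back(c,d); save("w_end.png",im); print(o["ee_pos"],o["t"])
for s in segs(blue(im),c,10,200): print(*s)
for n,p,r,a,b in(("tt",(475,283),62,44,60),("gear",(607,241),62,36,66),("bat",(565,110),52,30,50),("pod",(434,151),42,52,80)):
    m=(np.hypot(P[...,0]-p[0],P[...,1]-p[1])<r)&(P[...,2]>a)&(P[...,2]<b); print(n,blob(P,p,r,a,b),np.percentile(P[m][:,2],[5,50,95]).round(1))
E
```

```text
t: 32.63
ee_pos: [434.8, 152.0, -13.2]
orientation: [0.488, 3.103, 0.001]
ft_force: [-3.3, -0.7, 14.3]
width: 47.9
grasp_force: 30.0
t: 33.47
ee_pos: [433.6, 151.6, 126.9]
orientation: [-0.488, -3.102, 0.001]
ft_force: [0.3, 0.1, 0.8]
width: 79.2
grasp_force: 0.0
t: 33.97
ee_pos: [493.6, 201.5, 225.0]
orientation: [-0.487, -3.103, 0.001]
ft_force: [-0.6, 0.4, -0.8]
width: 78.6
grasp_force: 0.0
[493.57122985 201.53299492 224.97220965] 33.9667
[561. 129.] [565. 108.] [79. 76.] 72.9
[592. 230.] [608. 240.] [ 53. 113.] 71.2
[423. 162.] [429. 159.] [63. 43.] 29.1
[445. 264.] [457. 270.] [ 66. 110.] 34.1
tt (2753, array([473.3, 280. ,  52.1]), [array([477.3, 282. ]), array([94.9, 94. ]), np.float64(72.2)]) [50.6 52.1 53.7]
gear (1394, array([602.3, 241.6,  49.3]), [array([606.6, 242.3]), array([35.8, 97.8]), np.float64(72.2)]) [39.3 51.2 56.5]
bat (1686, array([562.8, 111.4,  37.7]), [array([564.2, 110.6]), array([62. , 66.7]), np.float64(72.4)]) [33.5 38.4 40.6]
pod (1047, array([435. , 153.3,  63. ]), [array([435.6, 151.5]), array([47.5, 46.9]), np.float64(26.2)]) [54.8 64.6 66.5]
```

View pics/w_end.png

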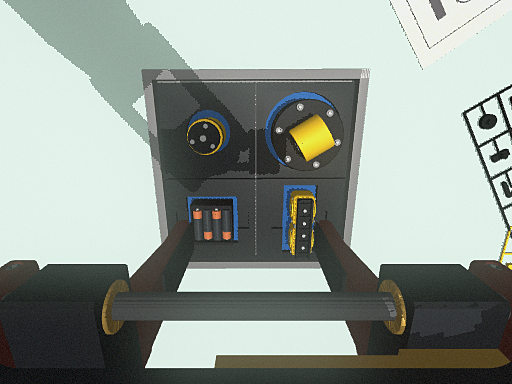

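All four parts sit in their own pockets: pod (205,135), turntable (307,132), battery (213,222), gearbox (301,222). Each is within about 3 mm of its pocket's centre and at the expected height, and the gripper is clear. Handing in.

```bash
python3 -c "
from workcell import ticket
print(ticket.close_job())"
```

```text
the job is handed in; nothing more can be done
None
```

All four sub-assemblies are in their own pockets, within about 3 mm of centre and at the expected height when last measured; the job was handed in at about 34 s (no verdict returned), after two missed grasps on the turntable that briefly tilted it before it settled back upright.

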